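Rock a plug-in relay out of its socket

TASK

Change-out of a relay in the grey relay unit: lift the loose cover plate straight up off its two pins and lay it flat, right way up, in the middle of the rubber mat. Then take hold of the relay inside and rock it from side to side, easing it up a little with each swing, until it comes free; a straight pull would take its socket off the rail, and the socket must stay down. Finish while holding the relay upright straight above its socket, a centimetre or two clear, so the contacts can be looked at; keep holding it, and leave the other things on the bench alone.

Things in the scene. Friction and masses are not known exactly. Their poses are not given: they have to be found in the camera images.
- relay_unit: grey open-topped housing fixed on the bench, 170 mm along its x, 124 along y, 66 high; origin under its centre, x points roughly to the robot's left. Walls 4 mm, inside 162 x 116 mm. Two steel pins, 6 mm thick, stand 10 mm above the rim at (75, 52) and (-75, -52) mm. Inside, socket and relay at the centre; terminal blocks 48 to 76 mm from it along x reach only 22 mm above the bench.
- cover: loose grey cover plate 170 x 124 x 4 mm, 0.15 to 0.31 kg; origin at the centre of its underside, z up, x along its 170 mm side. At the start it lies on the unit's rim, axes parallel to the unit's, two 8.5 mm holes over the pins (10 mm straight up frees it), and hides the relay. On top at the centre stands a steel bow handle.
- cover_handle (a point): middle of the bow handle's bar, 30 mm above the cover's underside (26 mm above its upper face); axes as the cover's. The bar is round, 10 mm thick, 60 mm long along the cover's y, so the fingers close on it along x.
- mat: black rubber mat fixed on the bench to the right of the unit, 210 x 260 x 3 mm (long side along its own y, which points roughly to the robot's left); origin under its centre. Nothing lies on it.
- relay: relay in a clear box with a black foot: 28 mm along its x, 22 along y, 40 high, 0.06 kg; origin at the centre of the box's underside, z up, x parallel to the unit's. Seated at the start: underside 24.5 mm, top 64.5 mm above the bench. Below it two rows of blades stick down 13 mm, at x = +10 and -10 mm. Gripped across its 28 mm (fingers closing along x, 60 mm free each side) it tips firmly.
- blade_tips (a point): midway between the lower ends of the relay's blades, 13 mm below the underside of its box; axes as the relay's. The relay can be tipped about its y axis, to +x or -x, by up to about 15 degrees while plugged in.
- socket_mouth (a point): centre of the socket's seat, where the relay's underside rests; 24.5 mm above the bench, axes as the unit's. Springs pinch each blade row on a line 5 mm below the seat, 10 to 14 N of dry friction a row; a row is free after rising 8 mm. Tipped about the point midway between the rows, 5 mm below the seat, one row slides up and the other down with no net pull. Socket: black, 40 x 30 mm.
- socket (a joint): how far the socket has come up off its rail, m: 0 = clipped home. It starts to slide up, and stays up, when pulled upward by more than about 17 N in all (pulling both blade rows at once takes 20 to 28 N); 5 mm counts as pulled off.
- spare_relay: the new replacement relay standing on the bench to the left of the unit, the same clear box as the fitted one, 28 x 22 x 40 mm; origin under its centre
- meter: yellow and black multimeter lying flat at the back of the bench, 160 x 78 x 46 mm
- board: brown circuit board lying at the back of the bench, 84 x 100 x 13 mm
- driver: small green-handled screwdriver lying on the bench to the left of the unit, 141 mm long, 16 mm thick

How it is judged:
By the outcome, as a careful person would: the job done as asked, in the order asked, and still so for the second after the job is handed in, while the arm keeps its last pose, push and grip.
It also fails if it takes over 61 s, if anything falls off the work surface, if the arm or the gripper's body presses on something with over 40 N, if the wrist force passes 120 N, or if a joint passes its speed limit or range.

ROBOT

A 6-joint arm with a two-finger parallel gripper is mounted at the origin on a cart in front of the work surface, level with it; the furniture and walls round the work are solid. World frame = base frame: x ahead of the robot, y to its left, z up, the work surface at z = 0. Lengths are in m, angles in rad, forces in N, time in s.
With the tool pointing down it reaches from about 0.275 to 0.825 m from the base axis. Payload 5.2 kg.
Tool frame: the origin (TCP) lies at the very end of the fingers, on their centre line; the grasp point (between the pads) lies 19 mm behind it (grip_point_offset is the distance from the TCP to the grasp point, in m); z points along the fingers, y is the line along which they close (so a half turn about z gives the same grasp; the last joint's range is limited). The gripper opens to 93 mm and grips with 3 to 60 N. Pads are 15 mm wide; open, the fingers measure 128 mm over their backs; the gripper's body (75 mm by 188 mm) begins 65 mm behind the grasp point.
Start: joints at [1.054, 0.259, 1.535, -0, 1.348, -0.203], TCP at [0.17, 0.523, 0.219] pointing down, gripper open.
Joint ranges: [-3.14, 3.14], [-0.91, 2.08], [0.19, 2.58], [-1.22, 4.36], [0.22, 2.71], [-3.12, 3.12]. Speed limits (rad/s): [2.57, 2.57, 3.14, 3.14, 3.14, 3.14].

INTERFACE

Orientations are given as a 3x3 rotation matrix whose columns are the frame's x, y, z axes.
In Python, from rig import observe, capture, job_done, grip_point_offset gives the robot as it stands.
- The arm moves only by the tool step_arm, never from a script. Its argument "deltas" is a list that holds one entry, the list of rows, each a list of 7 numbers: the shift along the tool's x, y, z scaled (see below), then the turn, a rotation vector about the tool's x, y, z scaled (see below), then the opening, from 0 (shut) to 1 (fully open). In form: [[[dx, dy, dz, rx, ry, rz, claw], ...]]. A call has 1 to 5 rows; each row is the pose to reach, as a shift and turn from the pose commanded when the call began, along the tool's axes at that moment; what a row does not reach only later rows make up. The controller multiplies each number of a shift by 50 cm and each number of a turn by 0.5 rad. A row lasts 1/8 s, in which the tool goes at most 62.5 mm and 10.7 degrees, less where a joint would pass 70% of its speed; a pose out of reach is approached as far as the arm can. A call with a number of a shift or a turn outside -1 to 1 is refused whole. A call with a gripper value outside its range is refused whole. The fingers move at their own pace and stop on an object; "squeeze" is the grip in N (left out, the last holds). Time passes only in rows, so rows that repeat a pose let the fingers close. It gives the time, the measured TCP pose, the force, the opening and the grip force at its end, in the units of the state.
- observe(): the state, without advancing time (a new reading comes with each control period).
- capture(name): name is "scene" or "top"; returns a dict with "frame" (384x512x3 uint8, red, green, blue), "camera_matrix" (3x3 intrinsics, pixels), "k1" (the pictures are not rectified: a ray, as slopes to the right and down, at radius r is drawn at 1 + k1 r^2 times it, then the intrinsics apply), "origin" and "orientation" of the camera in the world. Camera axes: x right, y down, z forward; pixel columns grow to the right and rows downward; lengths in m; the calibration is good to about 2 mm. A picture is of the moment at which its call begins. There is no depth.
- job_done(): hands the job in; it is judged then, once.
The state is a dict: "clock": time; "joint_positions": joint angles; "qvel": joint speeds; "tau": joint torques, N m; "ee_pos": TCP position; "tool_rot": TCP orientation; "ft_force": force on the tool from outside, world axes, zero at the start; "moment": the same for the moment, N m; "width": finger opening in m; "grip_force": force on a finger pad.
Only numpy, scipy, OpenCV 4.12 (cv2) and the standard library are available. Lean on these libraries where they do the work, as an engineer would, in place of code of your own. Each camera call takes 0.05 s, during which the arm holds its last target. There are 200 camera calls.

## Working session

There is one attempt and no reset: what is moved stays moved. The work goes in short steps, Python scripts to look and compute and a tool call to move; the robot and the scene stay as the last step left them, time stands still between calls to the robot, and variables do not carry over. Pictures are saved under pics/ and viewed, at most 10 in all, crops included, and the job is handed in when it is done.

Besides the shell and the picture viewer there is one more tool, called after "Emit:" by a JSON object that holds its "op" and its "data", one argument or row to a line. step_arm: Moves the arm, as the interface text tells. Its arguments: {"type":"object","properties":{"deltas":{"type":"array"},"squeeze":{"type":"number"}},"required":["deltas"]}

```bash
mkdir -p pics; python3 - <<'E'
from rig import *
import cv2,numpy as np
print(grip_point_offset); s=observe()
for k in s: print(k,np.round(s[k],4).tolist())
ims=[]
for n in("scene","top"):
    c=capture(n); cv2.imwrite(f'pics/{n}0.png',c['frame'][:,:,::-1]); print(n,c['camera_matrix'],c['k1'],c['origin'],c['orientation'])
E
```

```text
0.0188
clock 0.0
joint_positions [1.0542, 0.2594, 1.5361, -0.0, 1.348, -0.2028]
qvel [-0.0002, -0.0007, 0.0018, 0.0007, -0.0008, -0.0003]
tau [0.0014, -43.7317, -28.4005, 0.0719, 0.0414, -0.0001]
ee_pos [0.1695, 0.5227, 0.2178]
tool_rot [[-0.9512, 0.3087, -0.0009], [0.3087, 0.9512, -0.0016], [0.0004, -0.0018, -1.0]]
ft_force [0.0204, -0.6072, -0.02]
moment [0.0106, 0.0065, -0.0045]
grip_force 0.0
width 0.0927
scene [[486.73923842   0.         258.31848861]
 [  0.         486.73923842 188.07412044]
 [  0.           0.           1.        ]] 0.04573199884975489 [ 0.00758364 -1.0594092   0.85660115] [[ 0.89870986 -0.21828542  0.3803578 ]
 [-0.4379179  -0.49301339  0.75177504]
 [ 0.02341996 -0.84219314 -0.53866708]]
top [[462.08650576   0.         244.69197957]
 [  0.         462.08650576 187.12205893]
 [  0.           0.           1.        ]] 0.004010578219725315 [0.41983422 0.03540543 1.18406689] [[ 0.00612065 -0.99288866  0.1188892 ]
 [-0.99995536 -0.00693284 -0.00641905]
 [ 0.00719765 -0.11884461 -0.99288678]]
```

View pics/top0.png

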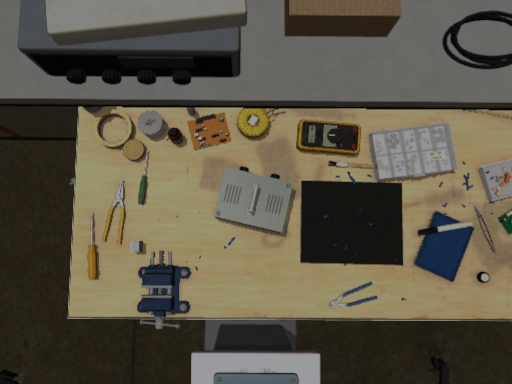

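View pics/scene0.png

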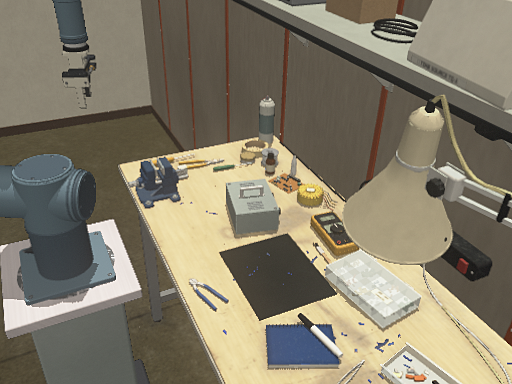

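The top view shows the unit with its cover at about (254,200), the handle at (253,200), the mat at (352,222), the meter at (329,137), the spare relay at (137,246) and the driver at (143,185). Next I measure the unit and mat.

```bash
cat > h.py <<'E'
from rig import *
import cv2,numpy as np
def ray(c,uv):
    uv=np.atleast_2d(np.array(uv,float)); K=c['camera_matrix']
    p=(uv-[K[0,2],K[1,2]])/[K[0,0],K[1,1]]; q=p.copy()
    for _ in range(20): q=p/(1+c['k1']*(q**2).sum(1,keepdims=True))
    return np.c_[q,np.ones(len(q))]@np.array(c['orientation']).T
def onz(c,uv,z):
    d=ray(c,uv); o=np.array(c['origin']); return o+d*((z-o[2])/d[:,2])[:,None]
def proj(c,P):
    q=(np.atleast_2d(P)-c['origin'])@np.array(c['orientation']); q=q[:,:2]/q[:,2:]
    K=c['camera_matrix']; q=q*(1+c['k1']*(q**2).sum(1,keepdims=True)); return q*[K[0,0],K[1,1]]+[K[0,2],K[1,2]]
def state():
    s=observe(); print('t',round(s['clock'],2),'pos',np.round(s['ee_pos'],4),'F',np.round(s['ft_force'],1),'M',np.round(s['moment'],2),'w',round(s['width'],4),'g',round(s['grip_force'],1)); return s
E
python3 - <<'E'
from h import *
c=capture('top'); f=c['frame']; hsv=cv2.cvtColor(f,cv2.COLOR_RGB2HSV)
def big(m,near):
    cs,_=cv2.findContours(m.astype(np.uint8),0,2)
    cs=[k for k in cs if cv2.contourArea(k)>800 and cv2.pointPolygonTest(cv2.convexHull(k),near,False)>=0]
    return max(cs,key=cv2.contourArea)
def rect(k,z):
    P=onz(c,k[:,0,:],z)[:,:2]*1000
    r=cv2.minAreaRect(P.astype(np.float32)); return r
k=big(hsv[...,2]<45,(352,222)); print('mat',rect(k,.003),cv2.boundingRect(k))
print('pixels cover',hsv[215,230],hsv[185,275],'wood',hsv[250,200],'side',hsv[230,255])
m=(hsv[...,1]<45)&(hsv[...,2]>60); m[:150]=0; m[260:]=0; m[:,:200]=0; m[:,300:]=0
k=big(m,(254,200)); print('cover',rect(k,.070),cv2.boundingRect(k),cv2.approxPolyDP(cv2.convexHull(k),4,True)[:,0].tolist())
a=cv2.resize(f[155:245,205:305],None,fx=6,fy=6,interpolation=cv2.INTER_CUBIC)
s=capture('scene'); b=cv2.resize(s['frame'][165:245,215:290],None,fx=6,fy=6,interpolation=cv2.INTER_CUBIC)
cv2.imwrite('pics/a.png',a[:,:,::-1]);cv2.imwrite('pics/b.png',b[:,:,::-1])
E
```

```text
mat ((435.3254699707031, -2.6712646484375), (714.1290893554688, 1344.083251953125), 0.17543569207191467) (0, 99, 512, 285)
pixels cover [ 41  16 128] [ 39  15 116] wood [ 20  99 154] side [ 18  93 113]
cover ((523.8317260742188, 8.266441345214844), (170.2284698486328, 127.82650756835938), 76.6907958984375) (214, 167, 79, 66) [[225, 167], [292, 183], [281, 232], [214, 216]]
```

View pics/a.png

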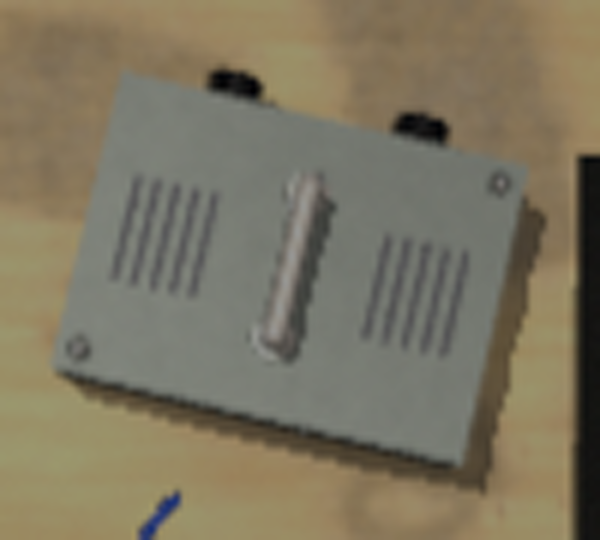

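The crop shows the cover with the pins near full-frame pixels (218,213) and (288,185.5) and the handle bar from about (256.5,185) to (250.5,212). I'll work out poses from these and cross-check in the scene view.

```bash
python3 - <<'E'
from h import *
c=capture('top'); f=c['frame']; hsv=cv2.cvtColor(f,cv2.COLOR_RGB2HSV)
# mat
m=(hsv[...,2]<45).astype(np.uint8); m[:170]=0; m[275:]=0; m[:,:297]=0; m[:,412:]=0
k=max(cv2.findContours(m,0,2)[0],key=cv2.contourArea); P=onz(c,k[:,0],.003)[:,:2]*1000
print('mat',cv2.minAreaRect(P.astype(np.float32)),cv2.boundingRect(k))
p=onz(c,[[218,213],[288.2,185.5]],.076)*1000; print('pins',p,p.mean(0))
d=p[0]-p[1]; th=np.degrees(np.arctan2(d[1],d[0])-np.arctan2(104,150)); print('len',np.hypot(*d[:2]),'exp',np.hypot(150,104),'unit x yaw',th)
m=((hsv[...,1]<45)&(hsv[...,2]>90)).astype(np.uint8); m[:160]=0; m[245:]=0; m[:,:205]=0; m[:,300:]=0
m=cv2.morphologyEx(m,3,np.ones((9,9)))
k=max(cv2.findContours(m,0,2)[0],key=cv2.contourArea); P=onz(c,k[:,0],.070)[:,:2]*1000
print('cover',cv2.minAreaRect(P.astype(np.float32)))
print('bar',onz(c,[253.7,198.4],.096)*1000)
# handle: bright in gray
g=cv2.cvtColor(f,cv2.COLOR_RGB2GRAY); print(g[196:202,244:264])
# scene expected pixels
s=capture('scene'); th=np.radians(th); R=np.array([[np.cos(th),-np.sin(th),0],[np.sin(th),np.cos(th),0],[0,0,1]])
ctr=np.r_[p.mean(0)[:2],0]
for n,q in [('bar0',(0,-25,96)),('bar1',(0,25,96)),('c1',(85,62,70)),('c2',(85,-62,70)),('c3',(-85,-62,70)),('c4',(-85,62,70))]:
    u=proj(s,(ctr+R@np.array(q))/1000)[0]; print(n,u,(u-[215,165])*6, 'top',proj(c,(ctr+R@np.array(q))/1000)[0])
E
```

```text
mat ((473.31622314453125, -245.24734497070312), (256.9588317871094, 207.69479370117188), 88.92264556884766) (301, 181, 102, 84)
pins [[489.57110614  91.86675469  76.        ]
 [557.1993025  -76.92466231  76.        ]] [523.38520432   7.47104619  76.        ]
len 181.83540742879165 exp 182.5267103741258 unit x yaw 77.09920830858069
cover ((524.3961791992188, 8.095077514648438), (170.13845825195312, 124.38365173339844), 77.13314056396484)
bar [[523.40728488   6.902896    96.        ]]
[[124 123 121 120 120 120 119 116 116 144 138 112  73  68  69 111 117 116
  117 117]
 [124 123 122 121 120 121 120 104 117 149 134 100  74  69  88 113 116 117
  117 117]
 [125 123 122 122 122 122 122 101 121 149 130  83  69  69 111 118 117 117
  117 118]
 [124 124 122 122 123 124 123 112 132 146 122  74  68  69 112 119 118 117
  118 118]
 [123 123 122 122 124 124 118 118 143 141 113  75  69  69 111 119 119 118
  118 117]
 [124 124 123 123 123 123 105 118 149 134 101  74  70  89 115 121 119 119
  119 119]]
bar0 [259.31111716 187.87683815] [265.86670298 137.26102891] top [255.85288474 188.19024276]
bar1 [242.42425465 189.65717452] [164.54552791 147.94304713] top [251.05378883 208.68020763]
c1 [224.84697517 183.22458922] [ 59.08185104 109.34753533] top [212.97495402 216.29599569]
c2 [264.49164991 179.18519085] [296.94989943  85.11114507] top [225.03236892 166.81844642]
c3 [278.83649278 210.36950136] [383.01895668 272.21700819] top [292.98932353 182.71857928]
c4 [235.34700437 215.41725118] [122.08202619 302.50350708] top [281.78642857 232.56016503]
```

View pics/b.png

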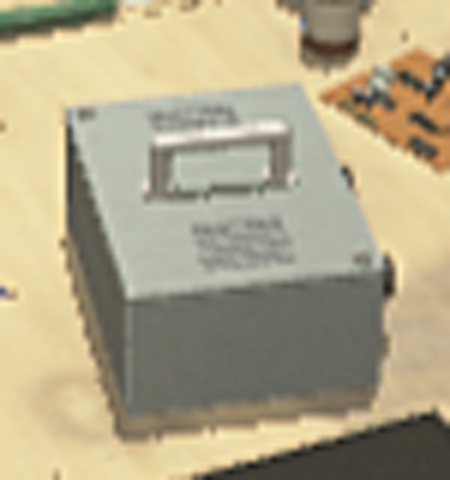

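The side crop agrees: bar from (150,145) to (290,130), and cover corners within about 1 mm of the prediction. The unit is at (0.5238, 0.0078) with yaw 77.1°, and the mat centre at (0.474, -0.2455). Next I move above the handle.

Emit:
{"op": "step_arm", "data": {
  "deltas": [
    [[-0.99, -0.762, 0.03, 0, 0, -0.178, 0.6], [-0.99, -0.762, 0.03, 0, 0, -0.178, 0.6], [-0.99, -0.762, 0.03, 0, 0, -0.178, 0.6], [-0.99, -0.762, 0.03, 0, 0, -0.178, 0.6], [-0.99, -0.762, 0.03, 0, 0, -0.178, 0.6]]
  ]
}}

```text
clock: 0.92
ee_pos: [0.3473, 0.2639, 0.2114]
tool_rot: [[-0.975, 0.223, 0.001], [0.223, 0.975, 0.0], [-0.001, 0.001, -1.0]]
ft_force: [1.5, 0.7, 0.3]
width: 0.0564
grip_force: 0.0
```

```bash
cat >> h.py <<'E'
def delta(x,y,z,yaw,s=None):
    """numbers for level tool at TCP x,y,z with tool y at yaw deg, from the measured pose"""
    from scipy.spatial.transform import Rotation as Ro
    s=s or state(); R=np.array(s['tool_rot']); a=np.radians(yaw); ty=np.array([np.cos(a),np.sin(a),0]); tz=np.array([0,0,-1.]); T=np.c_[np.cross(ty,tz),ty,tz]
    print('delta',np.round(R.T@(np.array([x,y,z])-s['ee_pos'])/.5,4),np.round(Ro.from_matrix(R.T@T).as_rotvec()/.5,4))
E
python3 -c "
from h import *
delta(.5236,.0074,.2,77.1)"
```

```text
t 0.93 pos [0.3473 0.2639 0.2114] F [1.5 0.7 0.3] M [ 0.02  0.03 -0.03] w 0.0564 g 0.0
delta [-0.4579 -0.4216  0.0229] [0.0013 0.0017 0.0014]
```

Emit:
{"op": "step_arm", "data": {
  "deltas": [
    [[-0.44, -0.405, 0.06, 0, 0, 0, 0.6], [-0.44, -0.405, 0.06, 0, 0, 0, 0.6], [-0.44, -0.405, 0.06, 0, 0, 0, 0.6], [-0.44, -0.405, 0.06, 0, 0, 0, 0.6], [-0.44, -0.405, 0.06, 0, 0, 0, 0.6]]
  ]
}}

```text
clock: 1.55
ee_pos: [0.5169, 0.0167, 0.181]
tool_rot: [[-0.975, 0.224, 0.0], [0.224, 0.975, -0.0], [-0.0, -0.0, -1.0]]
ft_force: [-0.2, 1.3, -0.1]
width: 0.0554
grip_force: 0.0
```

Emit:
{"op": "step_arm", "data": {
  "deltas": [
    [[0, 0, 0, 0, 0, 0, 0.6], [0, 0, 0, 0, 0, 0, 0.6], [0, 0, 0, 0, 0, 0, 0.6]]
  ]
}}

```text
clock: 1.92
ee_pos: [0.515, 0.0203, 0.1813]
tool_rot: [[-0.975, 0.221, -0.0], [0.221, 0.975, 0.0], [0.0, 0.0, -1.0]]
ft_force: [1.0, 0.1, -0.2]
width: 0.0561
grip_force: 0.0
```

```bash
python3 -c "
from h import *
delta(.5236,.0074,.077,77.1)"
```

```text
t 1.93 pos [0.515  0.0203 0.1813] F [ 1.   0.1 -0.2] M [-0.03  0.02 -0.03] w 0.0561 g 0.0
delta [-0.0225 -0.0214  0.2087] [ 0.0005 -0.0004  0.0037]
```

Centre over the bar, descend, then close gently.

Emit:
{"op": "step_arm", "data": {
  "deltas": [
    [[-0.0225, -0.0214, 0.03, 0, 0, 0.003, 0.6], [-0.0225, -0.0214, 0.11, 0, 0, 0.003, 0.6], [-0.0225, -0.0214, 0.17, 0, 0, 0.003, 0.6], [-0.0225, -0.0214, 0.208, 0, 0, 0.003, 0.6], [-0.0225, -0.0214, 0.208, 0, 0, 0.003, 0.6]]
  ]
}}

```text
clock: 2.55
ee_pos: [0.5229, 0.0064, 0.0751]
tool_rot: [[-0.975, 0.224, -0.004], [0.224, 0.975, 0.001], [0.004, -0.0, -1.0]]
ft_force: [-0.7, -0.4, 1.2]
width: 0.056
grip_force: 0.0
```

Emit:
{"op": "step_arm", "data": {
  "deltas": [
    [[0, 0, 0, 0, 0, 0, 0.3], [0, 0, 0, 0, 0, 0, 0.2], [0, 0, 0, 0, 0, 0, 0.1], [0, 0, 0, 0, 0, 0, 0], [0, 0, 0, 0, 0, 0, 0]]
  ],
  "squeeze": 15
}}

```text
clock: 3.18
ee_pos: [0.5246, 0.0067, 0.0775]
tool_rot: [[-0.974, 0.225, 0.001], [0.225, 0.974, 0.001], [-0.001, 0.001, -1.0]]
ft_force: [2.7, 12.3, 1.3]
width: 0.0101
grip_force: 6.8
```

```bash
python3 -c "
from h import *
delta(.5236,.0074,.077,77.1)"
```

```text
t 3.17 pos [0.5246 0.0067 0.0775] F [ 2.7 12.3  1.3] M [ 2.2  -0.46  0.  ] w 0.0101 g 6.8
delta [0.0023 0.001  0.0009] [ 0.0023  0.0012 -0.003 ]
```

Emit:
{"op": "step_arm", "data": {
  "deltas": [
    [[0, 0.002, 0, 0, 0, 0, 0], [0, 0.002, 0, 0, 0, 0, 0], [0, 0.002, 0, 0, 0, 0, 0]]
  ],
  "squeeze": 15
}}

```text
clock: 3.55
ee_pos: [0.5247, 0.0073, 0.0774]
tool_rot: [[-0.975, 0.224, 0.0], [0.224, 0.975, 0.0], [-0.0, 0.0, -1.0]]
ft_force: [-0.5, 2.3, 4.1]
width: 0.0093
grip_force: 15.0
```

```bash
python3 -c "
from h import *
state()"
```

```text
t 3.55 pos [0.5247 0.0073 0.0774] F [-0.5  2.3  4.1] M [ 0.42 -0.    0.03] w 0.0093 g 15.0
```

Balanced now. I grip firmly and lift straight up slowly.

Emit:
{"op": "step_arm", "data": {
  "deltas": [
    [[0, 0, 0, 0, 0, 0, 0], [0, 0, 0, 0, 0, 0, 0], [0, 0, -0.008, 0, 0, 0, 0], [0, 0, -0.016, 0, 0, 0, 0], [0, 0, -0.024, 0, 0, 0, 0]]
  ],
  "squeeze": 45
}}

```text
clock: 4.18
ee_pos: [0.5241, 0.0066, 0.0891]
tool_rot: [[-0.975, 0.224, -0.001], [0.224, 0.975, -0.001], [0.001, -0.001, -1.0]]
ft_force: [0.5, -0.2, -2.2]
width: 0.0087
grip_force: 45.0
```

Emit:
{"op": "step_arm", "data": {
  "deltas": [
    [[0, 0, -0.01, 0, 0, 0, 0], [0, 0, -0.02, 0, 0, 0, 0], [0, 0, -0.04, 0, 0, 0, 0], [0, 0, -0.06, 0, 0, 0, 0], [0, 0, -0.08, 0, 0, 0, 0]]
  ],
  "squeeze": 45
}}

```text
clock: 4.8
ee_pos: [0.5247, 0.0071, 0.1301]
tool_rot: [[-0.975, 0.224, 0.0], [0.224, 0.975, -0.0], [-0.001, -0.0, -1.0]]
ft_force: [-0.7, 0.4, -2.1]
width: 0.0087
grip_force: 45.0
```

```bash
python3 -c "
from h import *
delta(.474,-.2455,.15,88.9)
c=capture('scene');cv2.imwrite('pics/c.png',cv2.resize(c['frame'][60:300,110:350],None,fx=2.5,fy=2.5)[:,:,::-1])"
```

```text
t 4.8 pos [0.5247 0.0071 0.1301] F [-0.7  0.4 -2.1] M [ 0.03 -0.05 -0.  ] w 0.0087 g 45.0
delta [-0.0145 -0.515  -0.0398] [-1.000e-04  1.000e-03 -4.141e-01]
```

View pics/c.png

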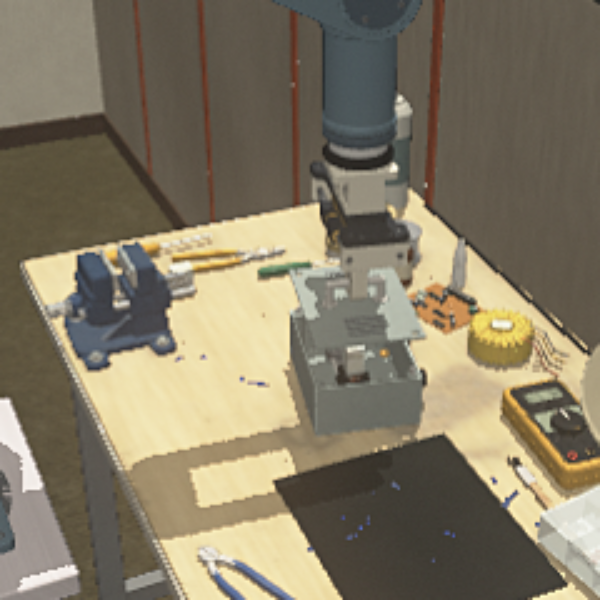

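The cover hangs level from the fingers, and the relay shows in the open unit at crop (352,360). Now I carry the cover to the mat.

Emit:
{"op": "step_arm", "data": {
  "deltas": [
    [[-0.003, -0.06, 0, 0, 0, -0.05, 0], [-0.006, -0.16, 0, 0, 0, -0.13, 0], [-0.009, -0.26, 0, 0, 0, -0.2, 0], [-0.012, -0.36, 0, 0, 0, -0.3, 0], [-0.0145, -0.46, 0, 0, 0, -0.4, 0]]
  ]
}}

```text
clock: 5.48
ee_pos: [0.4797, -0.2203, 0.1295]
tool_rot: [[-1.0, 0.025, 0.001], [0.025, 1.0, -0.0], [-0.001, -0.0, -1.0]]
ft_force: [0.4, -0.2, -3.3]
width: 0.0084
grip_force: 45.0
```

Emit:
{"op": "step_arm", "data": {
  "deltas": [
    [[0, -0.045, 0.03, 0, 0, -0.01, 0], [0, -0.055, 0.07, 0, 0, -0.014, 0], [0, -0.055, 0.11, 0, 0, -0.014, 0], [0, -0.055, 0.14, 0, 0, -0.014, 0], [0, -0.055, 0.14, 0, 0, -0.014, 0]]
  ]
}}

```text
clock: 6.1
ee_pos: [0.4786, -0.2455, 0.0582]
tool_rot: [[-1.0, 0.019, -0.002], [0.019, 1.0, 0.002], [0.002, 0.002, -1.0]]
ft_force: [0.6, -0.9, -1.1]
width: 0.0089
grip_force: 45.0
```

```bash
python3 -c "
from h import *
delta(.474,-.2455,.0144,88.9)"
```

```text
t 6.1 pos [ 0.4786 -0.2455  0.0582] F [ 0.6 -0.9 -1.1] M [ 0.04 -0.01  0.01] w 0.0089 g 45.0
delta [ 0.0091 -0.0003  0.0876] [ 0.0031 -0.0039  0.0001]
```

Emit:
{"op": "step_arm", "data": {
  "deltas": [
    [[0.004, 0, 0.025, 0, 0, 0, 0], [0.009, 0, 0.045, 0, 0, 0, 0], [0.009, 0, 0.062, 0, 0, 0, 0], [0.009, 0, 0.074, 0, 0, 0, 0], [0.009, 0, 0.082, 0, 0, 0, 0]]
  ]
}}

```text
clock: 6.72
ee_pos: [0.4748, -0.2461, 0.0178]
tool_rot: [[-1.0, 0.019, -0.0], [0.019, 1.0, 0.0], [0.0, 0.0, -1.0]]
ft_force: [0.1, 0.5, -2.9]
width: 0.0087
grip_force: 45.0
```

Emit:
{"op": "step_arm", "data": {
  "deltas": [
    [[0, 0, 0.002, 0, 0, 0, 0], [0, 0, 0.004, 0, 0, 0, 0], [0, 0, 0.004, 0, 0, 0, 0]]
  ]
}}

```text
clock: 7.1
ee_pos: [0.4749, -0.2461, 0.0163]
tool_rot: [[-1.0, 0.019, 0.0], [0.019, 1.0, -0.0], [-0.0, -0.0, -1.0]]
ft_force: [-0.4, 0.2, -1.8]
width: 0.0085
grip_force: 45.0
```

```bash
python3 -c "
from h import *
delta(.474,-.2455,.0144,88.9)"
```

```text
t 7.1 pos [ 0.4749 -0.2461  0.0163] F [-0.4  0.2 -1.8] M [0.03 0.01 0.01] w 0.0085 g 45.0
delta [0.0018 0.0013 0.0038] [-0.0003  0.0004 -0.0002]
```

Emit:
{"op": "step_arm", "data": {
  "deltas": [
    [[0, 0, 0.002, 0, 0, 0, 0], [0, 0, 0.003, 0, 0, 0, 0], [0, 0, 0.004, 0, 0, 0, 0], [0, 0, 0.005, 0, 0, 0, 0], [0, 0, 0.005, 0, 0, 0, 0]]
  ]
}}

```text
clock: 7.72
ee_pos: [0.475, -0.2463, 0.0144]
tool_rot: [[-1.0, 0.019, 0.001], [0.019, 1.0, -0.001], [-0.001, -0.001, -1.0]]
ft_force: [-1.8, 0.8, 5.5]
width: 0.009
grip_force: 45.0
```

The cover has touched down, so I open and back out straight up.

Emit:
{"op": "step_arm", "data": {
  "deltas": [
    [[0, 0, 0, 0, 0, 0, 0.15], [0, 0, 0, 0, 0, 0, 0.3], [0, 0, 0, 0, 0, 0, 0.5], [0, 0, 0, 0, 0, 0, 0.6], [0, 0, -0.02, 0, 0, 0, 0.6]]
  ]
}}

```text
clock: 8.35
ee_pos: [0.4742, -0.2456, 0.0233]
tool_rot: [[-1.0, 0.019, -0.001], [0.019, 1.0, 0.001], [0.001, 0.001, -1.0]]
ft_force: [-0.2, 0.1, -1.0]
width: 0.0495
grip_force: 0.0
```

Emit:
{"op": "step_arm", "data": {
  "deltas": [
    [[0, 0, -0.05, 0, 0, 0, 0.6], [0, 0, -0.12, 0, 0, 0, 0.6], [0, 0, -0.22, 0, 0, 0, 0.6], [0, 0, -0.32, 0, 0, 0, 0.7], [0, 0, -0.32, 0, 0, 0, 0.7]]
  ]
}}

```text
clock: 8.98
ee_pos: [0.4771, -0.2478, 0.1889]
tool_rot: [[-1.0, 0.019, 0.008], [0.019, 1.0, -0.006], [-0.008, -0.006, -1.0]]
ft_force: [0.0, 0.1, 0.0]
width: 0.0646
grip_force: 0.0
```

```bash
python3 - <<'E'
from h import *
state()
c=capture('top'); f=c['frame']
s=capture('scene')['frame']
a=cv2.resize(f[150:280,205:415],None,fx=3.5,fy=3.5,interpolation=cv2.INTER_CUBIC)
cv2.imwrite('pics/d.png',a[:,:,::-1]); np.save('top1.npy',f)
E
```

```text
t 8.97 pos [ 0.4771 -0.2478  0.1889] F [0.  0.1 0. ] M [ 0.05 -0.06  0.03] w 0.0646 g 0.0
```

View pics/d.png

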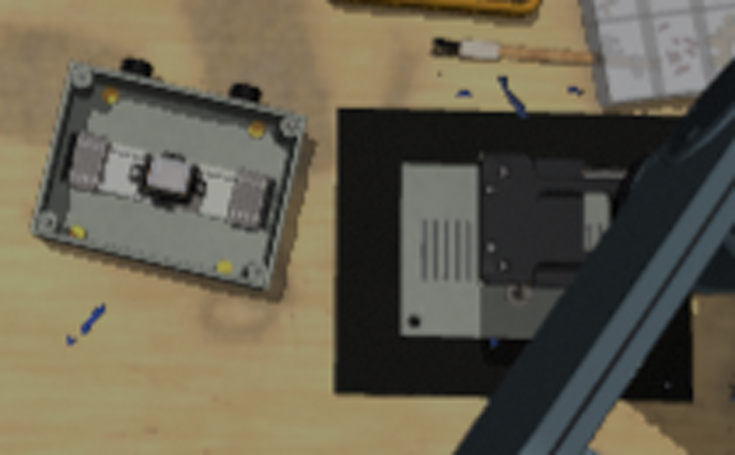

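The cover lies flat on the mat with its left part at crop (400-480,165-335), well inside the mat edges. The relay top is at crop (172,176). I localise the relay.

```bash
python3 - <<'E'
from h import *
c=capture('top'); f=c['frame']; g=cv2.cvtColor(f,cv2.COLOR_RGB2GRAY)
print(g[192:209,244:266])
w=g[194:207,247:262]; m=np.zeros_like(g); m[194:207,247:262]=w>95
k=max(cv2.findContours(m,0,2)[0],key=cv2.contourArea); r=cv2.minAreaRect(onz(c,k[:,0],.0645)[:,:2].astype(np.float32)*1000); print(r)
M=cv2.moments(m,True); print(onz(c,[M['m10']/M['m00'],M['m01']/M['m00']],.0645)*1000)
print(proj(c,[.5243,.0078,.0645]))
delta(.5243,.0078,.15,77.1)
E
```

```text
[[139 135 131 127 122 122 124 125 116 123 124 122 122 122 122 123 123 123
  123 124 125 126]
 [158 155 132 114 119 126 124 108  83 100 103 111 111 120 123 123 124 125
  126 124 126 126]
 [140 139  99  59  98 130 128  89  70  55  43  71  76 101 121 124 124 124
  125 126 126 125]
 [130 123  78  44  80 130 142 126 116  98  89  87  71  66 120 127 127 125
  125 126 126 125]
 [132 136  73  35 113 136 149 143 139 136 135 134 118 100 132 127 115 121
  132 132 130 125]
 [ 54  61  44  31 127 140 149 142 143 140 139 138 138 136 136 102  64  93
  146 150 146 140]
 [ 82  39  32  50 124 143 148 142 143 144 144 143 144 139 135  73  37  40
  125 151 150 158]
 [ 98  49  33  91 125 141 144 143 144 144 144 145 144 140 136  65  27  50
   83 141 126 134]
 [ 54  42  36 121 134 140 141 142 144 144 145 145 145 137 127  59  15  52
   82 150 132 121]
 [ 45  37  29 127 137 143 143 144 144 145 146 145 144 134 103  44  15  22
   51 121 155 160]
 [ 71  39  22 104 120 129 138 141 144 144 145 146 142 133  79  29  14  42
   56  43 146 160]
 [ 85  37  36  52  69  86 107 116 122 130 139 143 140 133  66  18  11  60
   90  63 146 160]
 [ 77  34  45  42  36  38  32  48  63  84 106 112 114 116  54  16  10  41
   74  70 148 160]
 [110  64  46  37  21  27  23  28  31  35  37  34  53  66  33  24  42  46
   34  75 149 160]
 [135  95  88  90  51  33  22  13  13  13  19  25  33  29  18  31  76  82
   68 116 155 160]
 [104 105 128 132  69  33  28  20  21  23  22  19  14   9  12  45  88  96
   96 151 160 160]
 [124 124 123 123  90  54  46  35  37  34  49  59  61  48  47  75  92  94
  112 153 160 160]]
((524.9620971679688, 5.315464973449707), (24.431724548339844, 34.13615798950195), 0.38513681292533875)
[[525.63392561   6.64844484  64.5       ]]
[[252.9889146  199.25711101]]
t 9.12 pos [ 0.4742 -0.2456  0.1831] F [ 0.2 -0.2  0.2] M [0.05 0.01 0.01] w 0.065 g 0.0
delta [-0.0904  0.5086  0.0665] [ 0.0012 -0.0018  0.4117]
```

Emit:
{"op": "step_arm", "data": {
  "deltas": [
    [[-0.016, 0.09, 0, 0, 0, 0.07, 0.55], [-0.034, 0.19, 0, 0, 0, 0.15, 0.55], [-0.052, 0.29, 0, 0, 0, 0.23, 0.55], [-0.07, 0.39, 0, 0, 0, 0.31, 0.55], [-0.09, 0.505, 0, 0, 0, 0.41, 0.55]]
  ]
}}

```text
clock: 9.75
ee_pos: [0.5237, 0.007, 0.1818]
tool_rot: [[-0.974, 0.225, -0.003], [0.225, 0.974, 0.001], [0.003, -0.0, -1.0]]
ft_force: [0.5, 0.1, -0.7]
width: 0.0513
grip_force: 0.0
```

Emit:
{"op": "step_arm", "data": {
  "deltas": [
    [[0, 0, 0, 0, 0, 0, 0.55], [0, 0, 0.03, 0, 0, 0, 0.55], [0, 0, 0.06, 0, 0, 0, 0.55], [0, 0, 0.06, 0, 0, 0, 0.55], [0, 0, 0.06, 0, 0, 0, 0.55]]
  ]
}}

```text
clock: 10.38
ee_pos: [0.5246, 0.0046, 0.1534]
tool_rot: [[-0.975, 0.224, -0.001], [0.224, 0.975, 0.0], [0.001, -0.0, -1.0]]
ft_force: [0.2, -0.4, 0.3]
width: 0.051
grip_force: 0.0
```

```bash
python3 -c "
from h import *
delta(.5242,.0076,.036,77.1)"
```

```text
t 10.38 pos [0.5246 0.0046 0.1534] F [ 0.2 -0.4  0.3] M [ 0.02 -0.01 -0.03] w 0.051 g 0.0
delta [0.0019 0.0057 0.2348] [-0.0001 -0.0011 -0.0012]
```

Emit:
{"op": "step_arm", "data": {
  "deltas": [
    [[0.002, 0.0057, 0.06, 0, 0, 0, 0.55], [0.002, 0.0057, 0.12, 0, 0, 0, 0.55], [0.002, 0.0057, 0.17, 0, 0, 0, 0.55], [0.002, 0.0057, 0.21, 0, 0, 0, 0.55], [0.002, 0.0057, 0.234, 0, 0, 0, 0.55]]
  ]
}}

```text
clock: 11.0
ee_pos: [0.5244, 0.0081, 0.0362]
tool_rot: [[-0.975, 0.223, -0.0], [0.223, 0.975, -0.0], [0.0, -0.0, -1.0]]
ft_force: [0.0, -0.4, -1.2]
width: 0.0511
grip_force: 0.0
```

Emit:
{"op": "step_arm", "data": {
  "deltas": [
    [[0, 0, 0, 0, 0, 0, 0.4], [0, 0, 0, 0, 0, 0, 0.35], [0, 0, 0, 0, 0, 0, 0.25], [0, 0, 0, 0, 0, 0, 0.2], [0, 0, 0, 0, 0, 0, 0.2]]
  ],
  "squeeze": 5
}}

```text
clock: 11.62
ee_pos: [0.5251, 0.0085, 0.0376]
tool_rot: [[-0.975, 0.222, 0.002], [0.222, 0.975, -0.0], [-0.002, 0.0, -1.0]]
ft_force: [-0.3, 1.0, 6.2]
width: 0.0283
grip_force: 5.0
```

```bash
python3 -c "
from h import *
delta(.5242,.0076,.036,77.1)"
```

```text
t 11.62 pos [0.5251 0.0085 0.0376] F [-0.3  1.   6.2] M [0.15 0.01 0.02] w 0.0283 g 5.0
delta [ 0.0014 -0.0021  0.0031] [0.0004 0.0039 0.0017]
```

Emit:
{"op": "step_arm", "data": {
  "deltas": [
    [[0, 0, 0, 0, 0, 0, 0], [0, 0, 0, 0, 0, 0, 0], [0, 0, 0, 0, 0, 0, 0], [0, 0, 0, 0, 0, 0, 0]]
  ],
  "squeeze": 45
}}

```text
clock: 12.12
ee_pos: [0.5251, 0.0085, 0.0375]
tool_rot: [[-0.975, 0.222, 0.002], [0.222, 0.975, -0.0], [-0.002, 0.0, -1.0]]
ft_force: [0.1, 0.6, 6.1]
width: 0.0285
grip_force: 45.0
```

```bash
python3 -c "
from h import *
delta(.5242,.0076,.036,77.1)"
```

```text
t 12.12 pos [0.5251 0.0085 0.0375] F [0.1 0.6 6.1] M [ 0.17 -0.02 -0.01] w 0.0285 g 45.0
delta [ 0.0014 -0.0021  0.0031] [0.0005 0.0037 0.0017]
```

Relay held. First a swing to +12° about the pivot, 18 mm beyond the TCP, without lifting.

Emit:
{"op": "step_arm", "data": {
  "deltas": [
    [[0, 0.0025, 0, 0.14, 0, 0, 0], [0, 0.005, 0.0004, 0.28, 0, 0, 0], [0, 0.0075, 0.0008, 0.42, 0, 0, 0], [0, 0.0075, 0.0008, 0.42, 0, 0, 0], [0, 0.0075, 0.0008, 0.42, 0, 0, 0]]
  ]
}}

```text
clock: 12.75
ee_pos: [0.5262, 0.0126, 0.0376]
tool_rot: [[-0.975, 0.217, -0.044], [0.221, 0.954, -0.204], [-0.002, -0.208, -0.978]]
ft_force: [-0.9, 2.0, 9.5]
width: 0.0284
grip_force: 45.0
```

```bash
cat >> h.py <<'E'
def rows(start,seq,p0=.018):
    """(a deg,h mm) commanded poses -> rows relative to start pose"""
    from scipy.spatial.transform import Rotation as Ro
    def pose(a,h):
        a=np.radians(a); p=p0+h/1000; return Ro.from_euler('x',a),np.array([0,p*np.sin(a),p0-p*np.cos(a)])
    R0,t0=pose(*start)
    for q in seq:
        R,t=pose(*q); print(q,np.round(R0.inv().apply(t-t0)/.5,4),np.round((R0.inv()*R).as_rotvec()[0]/.5,3))
def tip():
    s=state(); R=np.array(s['tool_rot']); tz=R[:,2]; a=np.degrees(np.arcsin(-(tz@np.array([.2232,.9748,0])))); 
    # current pivot point on the finger line at pinch height
    print('tip',round(a,2),'crossing at z19.5:',np.round(s['ee_pos']+tz*((s['ee_pos'][2]-.0195)/-tz[2]),4),'dist',round((s['ee_pos'][2]-.0195)/-tz[2]*1000,2))
E
python3 -c "
from h import *
tip(); rows((12,0),[(8,.2),(3,.7),(-3,1.3),(-8,1.8),(-12,2)])"
```

```text
t 12.75 pos [0.5262 0.0126 0.0376] F [-0.9  2.   9.5] M [ 0.23  0.25 -0.15] w 0.0284 g 45.0
tip 12.03 crossing at z19.5: [0.5253 0.0088 0.0195] dist 18.55
(8, 0.2) [ 0.     -0.0025 -0.0003] -0.14
(3, 0.7) [ 0.     -0.0059 -0.0009] -0.314
(-3, 1.3) [ 0.     -0.01   -0.0013] -0.524
(-8, 1.8) [ 0.     -0.0135 -0.0012] -0.698
(-12, 2) [ 0.     -0.0163 -0.0005] -0.838
```

Emit:
{"op": "step_arm", "data": {
  "deltas": [
    [[0, -0.0025, -0.0003, -0.14, 0, 0, 0], [0, -0.006, -0.0009, -0.314, 0, 0, 0], [0, -0.01, -0.0013, -0.524, 0, 0, 0], [0, -0.0135, -0.0012, -0.698, 0, 0, 0], [0, -0.0163, -0.0005, -0.838, 0, 0, 0]]
  ]
}}

```text
clock: 13.38
ee_pos: [0.524, 0.0044, 0.0384]
tool_rot: [[-0.975, 0.218, 0.048], [0.223, 0.953, 0.205], [-0.002, 0.21, -0.978]]
ft_force: [1.9, 2.4, -7.4]
width: 0.0283
grip_force: 45.0
```

```bash
python3 -c "
from h import *
tip(); rows((-12,2),[(-8,2.1),(-3,2.6),(3,3.3),(8,3.8),(12,4)])"
```

```text
t 13.38 pos [0.524  0.0044 0.0384] F [ 1.9  2.4 -7.4] M [-0.11 -0.38 -0.04] w 0.0283 g 45.0
tip -12.15 crossing at z19.5: [0.5249 0.0083 0.0195] dist 19.31
(-8, 2.1) [ 0.      0.0028 -0.0001] 0.14
(-3, 2.6) [ 0.      0.0064 -0.0007] 0.314
(3, 3.3) [ 0.      0.011  -0.0011] 0.524
(8, 3.8) [ 0.      0.0149 -0.001 ] 0.698
(12, 4) [ 0.      0.0179 -0.0002] 0.838
```

Pull of 7 N, well below 17. I continue with smaller rises per swing.

```bash
python3 -c "
from h import *
rows((-12,2),[(-8,2),(-3,2.2),(3,2.6),(8,3),(12,3)])
rows((12,3),[(8,3),(3,3.3),(-3,3.7),(-8,4.2),(-12,4.2)])"
```

```text
(-8, 2) [0.     0.0028 0.0001] 0.14
(-3, 2.2) [0.     0.0063 0.0001] 0.314
(3, 2.6) [0.     0.0107 0.0002] 0.524
(8, 3) [0.     0.0144 0.0005] 0.698
(12, 3) [0.     0.0171 0.0016] 0.838
(8, 3) [ 0.     -0.0029  0.0001] -0.14
(3, 3.3) [ 0.     -0.0067 -0.0001] -0.314
(-3, 3.7) [ 0.     -0.0112  0.0001] -0.524
(-8, 4.2) [ 0.     -0.0152  0.0003] -0.698
(-12, 4.2) [ 0.     -0.0181  0.0014] -0.838
```

Emit:
{"op": "step_arm", "data": {
  "deltas": [
    [[0, 0.0028, 0.0001, 0.14, 0, 0, 0], [0, 0.0063, 0.0001, 0.314, 0, 0, 0], [0, 0.0107, 0.0002, 0.524, 0, 0, 0], [0, 0.0144, 0.0005, 0.698, 0, 0, 0], [0, 0.0171, 0.0016, 0.838, 0, 0, 0]]
  ]
}}

```text
clock: 14.0
ee_pos: [0.5257, 0.0131, 0.0393]
tool_rot: [[-0.975, 0.217, -0.046], [0.222, 0.953, -0.206], [-0.001, -0.211, -0.978]]
ft_force: [0.3, -0.4, -3.9]
width: 0.0281
grip_force: 45.0
```

```bash
python3 -c "
from h import *
tip()"
```

```text
t 14.0 pos [0.5257 0.0131 0.0393] F [ 0.3 -0.4 -3.9] M [ 0.49 -0.22  0.02] w 0.0281 g 45.0
tip 12.17 crossing at z19.5: [0.5248 0.009  0.0195] dist 20.21
```

Emit:
{"op": "step_arm", "data": {
  "deltas": [
    [[0, -0.0029, 0.0001, -0.14, 0, 0, 0], [0, -0.0067, -0.0001, -0.314, 0, 0, 0], [0, -0.0112, 0.0001, -0.524, 0, 0, 0], [0, -0.0152, 0.0003, -0.698, 0, 0, 0], [0, -0.0181, 0.0014, -0.838, 0, 0, 0]]
  ]
}}

```text
clock: 14.62
ee_pos: [0.5232, 0.0041, 0.0405]
tool_rot: [[-0.975, 0.218, 0.047], [0.223, 0.953, 0.205], [-0.0, 0.211, -0.978]]
ft_force: [0.1, 3.4, -2.3]
width: 0.0284
grip_force: 45.0
```

```bash
python3 -c "
from h import *
tip()
rows((-12,4.2),[(-8,4.2),(-3,4.6),(3,5.1),(8,5.5),(12,5.5)])
rows((12,5.5),[(8,5.5),(3,5.9),(-3,6.5),(-8,7),(-12,7)])"
```

```text
t 14.62 pos [0.5232 0.0041 0.0405] F [ 0.1  3.4 -2.3] M [0.1  0.13 0.04] w 0.0284 g 45.0
tip -12.16 crossing at z19.5: [0.5242 0.0085 0.0195] dist 21.45
(-8, 4.2) [0.     0.0031 0.0001] 0.14
(-3, 4.6) [ 0.      0.0071 -0.0002] 0.314
(3, 5.1) [ 0.      0.012  -0.0002] 0.524
(8, 5.5) [0.     0.0161 0.0002] 0.698
(12, 5.5) [0.     0.0191 0.0015] 0.838
(8, 5.5) [ 0.     -0.0033  0.0001] -0.14
(3, 5.9) [ 0.     -0.0075 -0.0002] -0.314
(-3, 6.5) [ 0.     -0.0127 -0.0003] -0.524
(-8, 7) [ 0.     -0.0171  0.    ] -0.698
(-12, 7) [ 0.     -0.0203  0.0013] -0.838
```

Emit:
{"op": "step_arm", "data": {
  "deltas": [
    [[0, 0.0031, 0.0001, 0.14, 0, 0, 0], [0, 0.0071, -0.0002, 0.314, 0, 0, 0], [0, 0.012, -0.0002, 0.524, 0, 0, 0], [0, 0.0161, 0.0002, 0.698, 0, 0, 0], [0, 0.0191, 0.0015, 0.838, 0, 0, 0]]
  ]
}}

```text
clock: 15.25
ee_pos: [0.5253, 0.0137, 0.0415]
tool_rot: [[-0.975, 0.217, -0.047], [0.222, 0.953, -0.206], [-0.0, -0.211, -0.978]]
ft_force: [-1.3, -0.0, -2.5]
width: 0.0283
grip_force: 45.0
```

```bash
python3 -c "
from h import *
tip()"
```

```text
t 15.25 pos [0.5253 0.0137 0.0415] F [-1.3 -0.  -2.5] M [ 0.44  0.17 -0.07] w 0.0283 g 45.0
tip 12.18 crossing at z19.5: [0.5242 0.0091 0.0195] dist 22.52
```

Emit:
{"op": "step_arm", "data": {
  "deltas": [
    [[0, -0.0033, 0.0001, -0.14, 0, 0, 0], [0, -0.0075, -0.0002, -0.314, 0, 0, 0], [0, -0.0127, -0.0003, -0.524, 0, 0, 0], [0, -0.0171, 0, -0.698, 0, 0, 0], [0, -0.0203, 0.0013, -0.838, 0, 0, 0]]
  ]
}}

```text
clock: 15.88
ee_pos: [0.5227, 0.004, 0.0434]
tool_rot: [[-0.975, 0.218, 0.046], [0.223, 0.953, 0.206], [0.001, 0.211, -0.977]]
ft_force: [-1.7, 5.4, 2.1]
width: 0.0284
grip_force: 45.0
```

```bash
python3 -c "
from h import *
tip()
rows((-12,7),[(-8,7),(-3,7.4),(3,7.9),(8,8.4),(12,8.4)])
rows((12,8.4),[(8,8.4),(3,8.8),(-3,9.3),(-8,9.8),(-12,9.8)])"
```

```text
t 15.88 pos [0.5227 0.004  0.0434] F [-1.7  5.4  2.1] M [1.08 0.34 0.11] w 0.0284 g 45.0
tip -12.21 crossing at z19.5: [0.5239 0.009  0.0195] dist 24.41
(-8, 7) [0.     0.0035 0.0001] 0.14
(-3, 7.4) [ 0.      0.0079 -0.0002] 0.314
(3, 7.9) [ 0.      0.0134 -0.    ] 0.524
(8, 8.4) [0.     0.0181 0.0004] 0.698
(12, 8.4) [0.     0.0215 0.0018] 0.838
(8, 8.4) [ 0.     -0.0037  0.0001] -0.14
(3, 8.8) [ 0.     -0.0084 -0.0001] -0.314
(-3, 9.3) [ 0.     -0.0141  0.0001] -0.524
(-8, 9.8) [ 0.     -0.019   0.0006] -0.698
(-12, 9.8) [ 0.     -0.0226  0.002 ] -0.838
```

Emit:
{"op": "step_arm", "data": {
  "deltas": [
    [[0, 0.0035, 0.0001, 0.14, 0, 0, 0], [0, 0.0079, -0.0002, 0.314, 0, 0, 0], [0, 0.0134, 0, 0.524, 0, 0, 0], [0, 0.0181, 0.0004, 0.698, 0, 0, 0], [0, 0.0215, 0.0018, 0.838, 0, 0, 0]]
  ]
}}

```text
clock: 16.5
ee_pos: [0.5252, 0.0141, 0.045]
tool_rot: [[-0.975, 0.217, -0.047], [0.222, 0.953, -0.206], [0.0, -0.212, -0.977]]
ft_force: [-2.5, 0.8, 5.0]
width: 0.0281
grip_force: 45.0
```

```bash
python3 -c "
from h import *
tip()"
```

```text
t 16.5 pos [0.5252 0.0141 0.045 ] F [-2.5  0.8  5. ] M [ 0.18  0.67 -0.13] w 0.0281 g 45.0
tip 12.22 crossing at z19.5: [0.524  0.0087 0.0195] dist 26.05
```

Emit:
{"op": "step_arm", "data": {
  "deltas": [
    [[0, -0.0037, 0.0001, -0.14, 0, 0, 0], [0, -0.0084, -0.0001, -0.314, 0, 0, 0], [0, -0.0141, 0.0001, -0.524, 0, 0, 0], [0, -0.019, 0.0006, -0.698, 0, 0, 0], [0, -0.0226, 0.002, -0.838, 0, 0, 0]]
  ]
}}

```text
clock: 17.12
ee_pos: [0.5232, 0.0037, 0.0475]
tool_rot: [[-0.975, 0.218, 0.048], [0.223, 0.953, 0.207], [-0.001, 0.212, -0.977]]
ft_force: [-2.8, 3.2, 11.1]
width: 0.0285
grip_force: 45.0
```

```bash
python3 -c "
from h import *
tip()
rows((-12,9.8),[(-9,10),(-6,10.3),(-3,10.6),(0,11),(0,11)])"
```

```text
t 17.12 pos [0.5232 0.0037 0.0475] F [-2.8  3.2 11.1] M [1.11 0.67 0.14] w 0.0285 g 45.0
tip -12.24 crossing at z19.5: [0.5246 0.0096 0.0195] dist 28.65
(-9, 10) [ 0.      0.0029 -0.0003] 0.105
(-6, 10.3) [ 0.      0.0059 -0.0007] 0.209
(-3, 10.6) [ 0.      0.0089 -0.0009] 0.314
(0, 11) [ 0.      0.0121 -0.0011] 0.419
(0, 11) [ 0.      0.0121 -0.0011] 0.419
```

Both rows should now be past 8 mm, so I come upright with a small rise.

Emit:
{"op": "step_arm", "data": {
  "deltas": [
    [[0, 0.003, -0.001, 0.105, 0, 0, 0], [0, 0.006, -0.0015, 0.21, 0, 0, 0], [0, 0.009, -0.002, 0.315, 0, 0, 0], [0, 0.012, -0.0025, 0.419, 0, 0, 0], [0, 0.012, -0.0025, 0.419, 0, 0, 0]]
  ]
}}

```text
clock: 17.75
ee_pos: [0.5241, 0.0093, 0.0482]
tool_rot: [[-0.975, 0.22, -0.0], [0.22, 0.975, -0.0], [0.0, -0.0, -1.0]]
ft_force: [-0.1, -0.6, 0.4]
width: 0.0282
grip_force: 45.0
```

```bash
python3 -c "
from h import *
tip()"
```

```text
t 17.75 pos [0.5241 0.0093 0.0482] F [-0.1 -0.6  0.4] M [ 0.   -0.01 -0.03] w 0.0282 g 45.0
tip 0.02 crossing at z19.5: [0.5241 0.0093 0.0195] dist 28.68
```

Free: net force is zero. I raise 17.5 mm more, so the tips end about 15 mm above the seat, and recentre.

Emit:
{"op": "step_arm", "data": {
  "deltas": [
    [[0, 0, -0.005, 0, 0, 0, 0], [0, 0, -0.012, 0, 0, 0, 0], [-0.001, -0.0005, -0.022, 0, 0, 0, 0], [-0.002, -0.001, -0.03, 0, 0, 0, 0], [-0.002, -0.001, -0.035, 0, 0, 0, 0]]
  ]
}}

```text
clock: 18.38
ee_pos: [0.5254, 0.0074, 0.0663]
tool_rot: [[-0.975, 0.223, 0.001], [0.223, 0.975, -0.001], [-0.001, -0.0, -1.0]]
ft_force: [-0.0, 0.1, -0.4]
width: 0.0279
grip_force: 45.0
```

Emit:
{"op": "step_arm", "data": {
  "deltas": [
    [[0, 0, 0, 0, 0, 0, 0], [0, 0, 0, 0, 0, 0, 0], [0, 0, 0, 0, 0, 0, 0]]
  ]
}}

```text
clock: 18.75
ee_pos: [0.525, 0.0077, 0.0657]
tool_rot: [[-0.975, 0.222, -0.0], [0.222, 0.975, -0.0], [0.0, -0.0, -1.0]]
ft_force: [-0.2, -0.0, -0.5]
width: 0.0283
grip_force: 45.0
```

```bash
python3 -c "
from h import *
tip()
c=capture('scene');a=cv2.resize(c['frame'][140:240,200:300],None,fx=4,fy=4,interpolation=2)
t=capture('top');b=cv2.resize(t['frame'][170:270,200:300],None,fx=4,fy=4,interpolation=2)
cv2.imwrite('pics/e.png',np.hstack([a,b])[:,:,::-1])
d=t['frame'];cv2.imwrite('pics/f.png',d[:,:,::-1])
for z in(.0395,.0525,.0925): print(z,(proj(c,[.5251,.0085,z])-[200,140])*4)
for q in((0,0,.0245),):print((proj(c,[.5245,.008,.0245])-[200,140])*4)"
```

```text
t 18.75 pos [0.525  0.0077 0.0657] F [-0.2 -0.  -0.5] M [-0.02  0.    0.02] w 0.0283 g 45.0
tip 0.03 crossing at z19.5: [0.525  0.0077 0.0195] dist 46.16
0.0395 [[203.93422096 258.15028685]]
0.0525 [[204.20516706 243.59290363]]
0.0925 [[205.05470198 197.89894378]]
[[203.18135375 275.31593755]]
```

View pics/e.png

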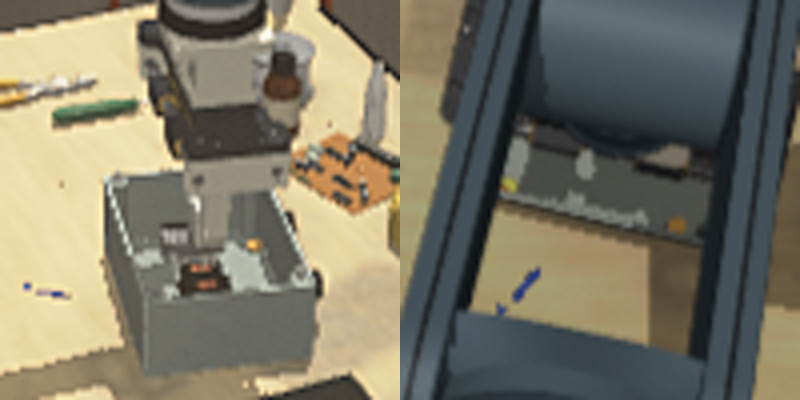

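View pics/f.png

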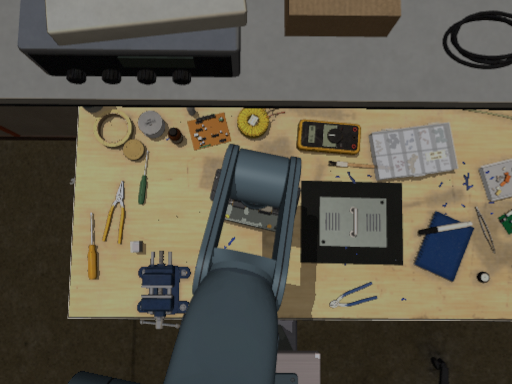

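The cover sits centred on the mat at (353,222), and the empty socket's copper contacts show at crop (205,277), where the seated socket is predicted. One closer look at the relay in the grip.

```bash
python3 -c "
from h import *
c=capture('scene');a=cv2.resize(c['frame'][180:220,225:280],None,fx=14,fy=14,interpolation=0)
for z in(.0245,.0395,.0525,.0925):
  for n in(-10,10):
    P=np.array([.5249,.0079,z])+n/1000*np.array([.2232,.9748,0]); print(z,n,(proj(c,P)-[225,180])*14)
P=proj(c,[.5249,.0079,.0395])[0]
f=c['frame'].astype(int); m=(f[...,0]-f[...,2]>60)&(f[...,0]>90); m[:200]=0;m[216:]=0;m[:,:240]=0;m[:,262:]=0; ys,xs=np.nonzero(m); print(xs.mean(),ys.mean(),len(xs))
print(proj(c,[.5243,.0078,.0245]),proj(c,[.5243,.0078,.0295]))
cv2.imwrite('pics/g.png',a[:,:,::-1])"
```

```text
0.0245 -10 [[373.16582074 430.12991969]]
0.0245 10 [[353.02652531 376.99384394]]
0.0395 -10 [[374.31508053 371.75253565]]
0.0395 10 [[354.05034386 318.98394356]]
0.0525 -10 [[375.32108938 320.62730386]]
0.0525 10 [[354.94629163 268.18570162]]
0.0925 -10 [[378.47625669 160.13414953]]
0.0925 10 [[357.75472036 108.75043748]]
250.5 208.64285714285714 14
[[250.76315584 208.88009791]] [[250.78861383 207.49949555]]
```

View pics/g.png

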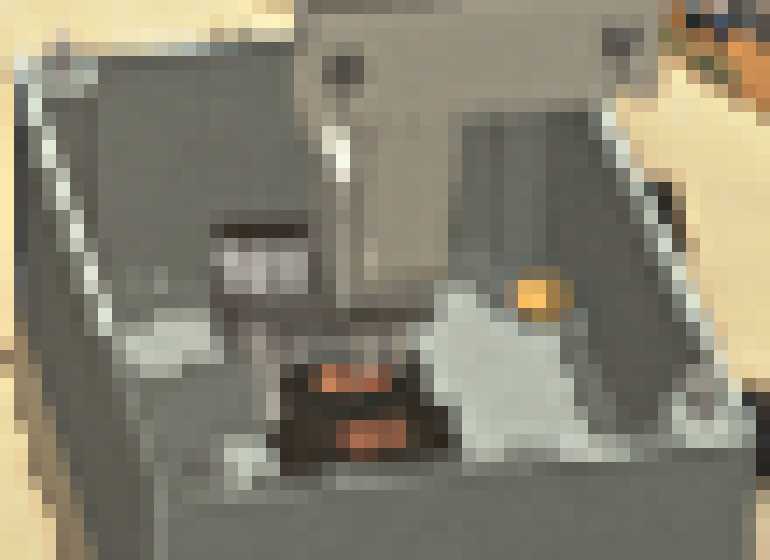

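The relay's dark foot is at about (385,315) with the blades below it to about y=362, as predicted for a tip clearance of about 15 mm. The socket contacts' centroid at (250.5,208.6) matches the home position. I hand the job in.

```bash
python3 -c "
from rig import *
print(job_done())"
```

```text
the job is handed in; nothing more can be done
None
```

The job is handed in with no verdict returned: the cover lies flat in the middle of the mat, the relay was rocked free with the socket still seated in the last picture, and the arm holds it upright with its blade tips about 15 mm above the socket.

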